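Push a cover-glass carton under the spring flap of its dock

ROBOT

A 6-joint arm with a two-finger parallel gripper is mounted at the origin on a cart in front of the work surface, level with it; the furniture and walls round the work are solid. World frame = base frame: x ahead of the robot, y to its left, z up, the work surface at z = 0. Lengths are in m, angles in rad, forces in N, time in s.
With the tool pointing down it reaches from about 0.25 to 0.725 m from the base axis. Payload 4 kg.
Tool frame: the origin (TCP) lies on the centre line of the jaws, within the pads' length; the fingertips stand ahead of it and the grasp point (between the pads) lies 11 mm behind it (bot.tip_extent is the z of the fingertips in the tool frame, in m); z points along the fingers, y is the direction in which the jaws open and shut (so a half turn about z gives the same grasp; the last joint's range is limited). The gripper opens to 85 mm and grips with 20 to 120 N. Pads are 22 mm wide; open, the fingers measure 114 mm over their backs; the gripper's body (76 mm by 85 mm) begins 54 mm behind the grasp point. The pads swing forward as they close: fully open they stand 13 mm farther back than shut.
Start: joints at [-1.329, 0.241, 0.005, 1.335, 0, 1.571], TCP at [0.12, -0.485, 0.201] pointing down, gripper open.
Joint ranges: [-2.72, 2.72], [-1.05, 1.87], [-1.09, 1.28], [-1.99, 2.15], [-1.42, 1.44], [-3.14, 3.14]. Speed limits (rad/s): [2.79, 2.79, 3.14, 3.14, 3.14, 3.14].

INTERFACE

Orientations are given as a unit quaternion [x, y, z, w].
In Python, from workcell import bot gives the robot as it stands.
- The arm moves only by the shell command python3 -m jog 'ROWS'. ROWS is JSON, a list that holds one entry, the list of rows, each a list of 7 numbers: the shift along the world's x, y, z in m, then the turn, a rotation vector about the world's x, y, z in degrees, then the closure in counts, from 0 (fully open) to 255 (shut). In form: [[[tx, ty, tz, ax, ay, az, fingers], ...]]. A call has 1 to 10 rows; each row is the pose to reach, as a shift and turn from the pose commanded when the call began; what a row does not reach only later rows make up. A row lasts 1/12 s, in which the tool goes at most 41.7 mm and 7.16 degrees, less where a joint would pass 70% of its speed; a pose out of reach is approached as far as the arm can. A call with a gripper value outside its range is refused whole. The fingers move at their own pace and stop on an object; the grip force is fixed at half the most. Time passes only in rows, so rows that repeat a pose let the fingers close. It gives the time, the measured TCP pose, the force and the opening at its end, in the units of the state.
- bot.get_obs(): the state, without advancing time (a new reading comes with each control period).
- bot.camera(name): name is "scene" or "top"; returns the picture (384x512x3 uint8, blue, green, red); there is no depth.
- bot.camera_model(name): a dict with "K" (3x3 intrinsics, pixels), "k1" (the pictures are not rectified: a ray, as slopes to the right and down, at radius r is drawn at 1 + k1 r^2 times it, then the intrinsics apply), "T" (4x4, takes a point from camera to world coordinates). Camera axes: x right, y down, z forward; pixel columns grow to the right and rows downward; lengths in m; the calibration is good to about 2 mm. A picture is of the moment at which its call begins. camera_model takes no time and is no camera call.
- bot.job_done(): hands the job in, once; it reports no verdict.
The state is a dict: "clock": time; "joint_pos": joint angles; "joint_vel": joint speeds; "tau": joint torques, N m; "eef_pos": TCP position; "tool_rot": TCP orientation; "ft_force": force on the tool from outside, world axes, zero at the start; "ft_torque": the same for the moment, N m; "grip_width": finger opening in m.
Only numpy, scipy, OpenCV 4.12 (cv2) and the standard library are available. Lean on these libraries where they do the work, as an engineer would, in place of code of your own. Each camera call takes 0.05 s, during which the arm holds its last target. There are 200 camera calls.

TASK

Load the small square carton into the grey carton dock without picking it up: hold the dock's spring flap open by pressing its long side lever plate down with one fingertip, and with the other fingertip push the carton along the lane under the flap until it stands fully home against the end stop. Keep the flap open until the carton is home, then let go and come clear so that the flap springs down and holds the carton. Do not lift or tip the carton, and leave the jar, the lid and the forceps where they are.

Things in the scene. Friction and masses are not known exactly. Their poses are not given: they have to be found in the camera images.
- dock: carton dock, fixed: grey base with a straight lane, x = -118 to +46 mm, y = -61 to +2 mm. Origin on the bench (z = 0) below the hinge axis, level with the flap's front edge; x is the push direction along the lane (roughly away from the robot), y left, z up. Hinge axis along x at y = 0, 38 mm above the bench
- lane_mid (a point): point on the lane's floor, on its centre line (dock x = -60, y = -30.5 mm), 14 mm above the bench; axes as the dock's. The lane is 51 mm wide: left guide at y = -5 (top 33 mm above the bench), right guide at y = -56 mm (top 23 mm above the bench). It is open at the near end; the end stop's face is at dock x = 38 mm, its top 30 mm above the bench
- flap_edge (a point): middle of the steel flap's front edge, on top; it moves with the flap. The flap lies right of the hinge over the lane: dock x = 0 to 36, y = 0 to -49 mm. The runner under it (y = -36, x = 1 to 35 mm) is 24 mm above the bench when shut, too low for the carton to pass. Fully open, the flap's outer edge is 75 mm above the bench
- flap (a joint): angle of the flap and its lever, one rigid rocker (rad): 0 shut, grows as the lever is pressed down and the flap swings up, at most 0.75. A spring always shuts it; holding 0.6 takes about 5 to 6 N on the lever. The carton passes freely above 0.36; with the carton home under it the flap rests at about 0.26
- lever_line (a point): on top of the lever plate, mid-length, 38 mm left of the hinge; moves with it. The plate is flat steel with fine lines, dock x = -117 to 37 mm, 2 to 56 mm left of the hinge; shut, it slopes up leftward by 0.10 rad, this point 43 mm above the bench. Press it anywhere along its length; a fingertip may slide along it. Pressed here until the tip is 22 mm above the bench, the flap stands at 0.5 to 0.65
- carton: small square pale cardboard carton, 46 x 46 x 19 mm (z), loose, about 30 g, standing in the lane in front of the flap with its sides parallel to the lane; origin at the centre of its underside
- home (a point): where the carton's origin must end: lane centre line (dock x = 15, y = -30.5 mm), on the lane's floor, with the carton's far face at the end stop. Its near face then stands 8 mm in front of the flap's front edge
- jar: small white jar, 27 mm across, 51 mm tall, beyond the dock; bystander; origin at the centre of its underside
- lid_disc: black screw lid lying flat, 64 mm across, 11 mm tall, to the right of the dock; bystander; origin at the centre of its underside
- tweezers: steel forceps lying on the bench, 129 x 16 x 10 mm, to the left of the dock; bystander; origin at the centre of the underside
Mind the look-alikes: they are no part of the job. What is meant by the carton is not green or pink, and is the smaller of those in its own colour.

How it is judged:
By the outcome, as a careful person would: the job done as asked, in the order asked, and still so for the second after the job is handed in, with the robot touching nothing.
It also fails if it takes over 35 s, if anything falls off the work surface, if the arm or the gripper's body presses on something with over 40 N, if the wrist force passes 120 N, or if a joint passes its speed limit or range.

## Working session

There is one attempt and no reset: what is moved stays moved. The work goes in short steps, Python scripts to look and compute and a shell command to move; the robot and the scene stay as the last step left them, time stands still between calls to the robot, and variables do not carry over. Pictures are saved under pics/ and viewed, about 8 in all and at most 12, crops included, and the job is handed in when it is done.

```bash
mkdir -p pics
python3 - <<'E'
from workcell import bot
import cv2
for n in("scene","top"):
    cv2.imwrite(f"pics/{n}0.png",cv2.resize(bot.camera(n),None,fx=1.5,fy=1.5,interpolation=cv2.INTER_CUBIC))
    m=bot.camera_model(n);print(n,m["K"],m["k1"],m["T"])
o=bot.get_obs();print(o,bot.tip_extent)
E
```

```text
scene [[446.92470668   0.         248.97000573]
 [  0.         446.92470668 191.64329442]
 [  0.           0.           1.        ]] 0.011647576239740923 [[-0.58363093 -0.5330696   0.61254529 -0.01814028]
 [-0.81201539  0.38540146 -0.4382884   0.44860355]
 [-0.00243763 -0.75319487 -0.65779293  0.72230131]
 [ 0.          0.          0.          1.        ]]
top [[490.32569873   0.         256.26773695]
 [  0.         490.32569873 188.41330638]
 [  0.           0.           1.        ]] -0.18192028584755862 [[ 0.01132008 -0.99009134  0.13996784  0.44505041]
 [-0.99991957 -0.01200909 -0.00407896  0.03962904]
 [ 0.00571943 -0.13991041 -0.99014765  1.17701539]
 [ 0.          0.          0.          1.        ]]
{'clock': 0.1, 'joint_pos': array([-1.32901019e+00,  2.41377639e-01,  3.88688402e-03,  1.33517984e+00,
       -2.53879686e-06,  1.57083871e+00]), 'joint_vel': array([ 0.00134078, -0.00192852,  0.00280991,  0.00173839, -0.00011974,
       -0.00061554]), 'tau': array([ 1.58082053e-04, -3.73137760e+01,  2.53009933e+01,  1.08277670e-02,
        1.66420232e-06,  1.01568128e-05]), 'eef_pos': array([ 0.11957389, -0.48487269,  0.2002927 ]), 'tool_rot': array([ 9.92703448e-01,  1.20577718e-01, -1.14297127e-04, -9.30138989e-04]), 'ft_force': array([ 0.89924329,  0.28643203, -0.01030607]), 'ft_torque': array([ 0.03411068, -0.00139321,  0.02078589]), 'grip_width': 0.08523138230928054} 0.008
```

View pics/scene0.png

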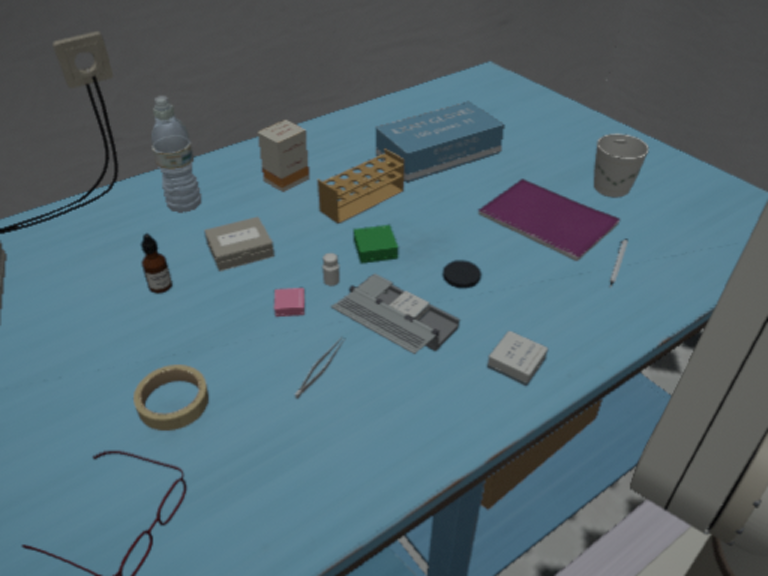

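View pics/top0.png

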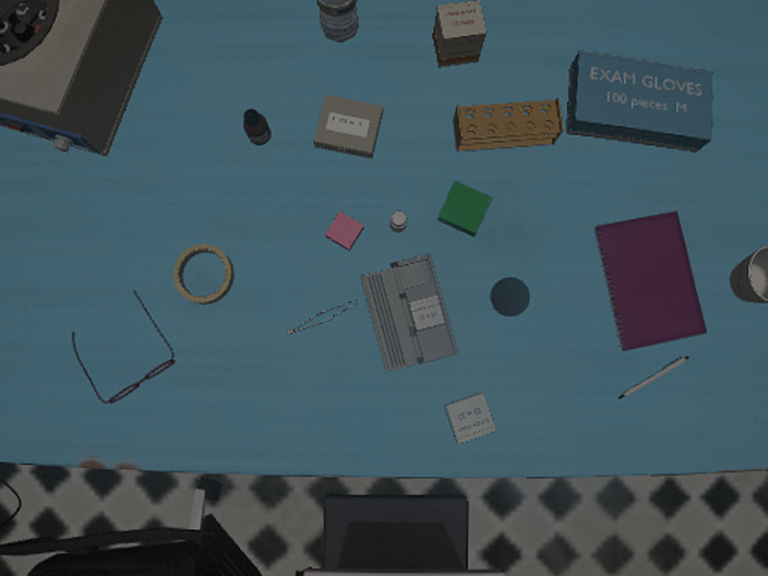

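The scene picture shows the dock at about (395,312) with the small carton in its lane at (408,303). The top picture has the dock at (410,312), the carton at (426,313), the jar at (399,221), the lid at (510,297) and the forceps at (322,317). The larger pale carton at (470,417) is a decoy. I'll enlarge the dock next.

Run:
```python
import cv2,numpy as np
from workcell import bot
t=bot.camera("top")[160:255,230:320]; s=bot.camera("scene")[175:245,215:315]
a=cv2.resize(t,None,fx=6,fy=6,interpolation=cv2.INTER_CUBIC);b=cv2.resize(s,None,fx=7,fy=7,interpolation=cv2.INTER_CUBIC)
f=lambda i:np.clip(i*1.6,0,255).astype('uint8')
cv2.imwrite("pics/tc.png",f(a));cv2.imwrite("pics/sc.png",f(b))
```

```text
(no output)
```

View pics/tc.png

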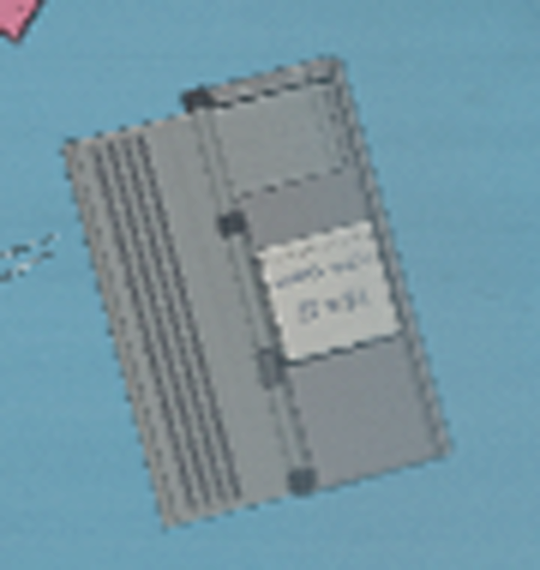

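View pics/sc.png

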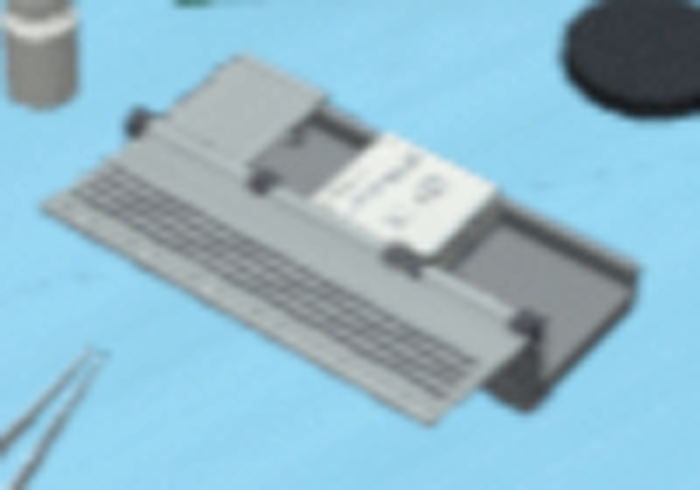

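Top crop: lever corners at (66,145) and (167,525), dock right corners at (340,60) and (452,450), carton corners at (258,250), (365,222), (402,330) and (290,362). Scene crop: lever corners at (42,208) and (432,424), near-right corner of the right guide at (638,270). Next I fit the dock and carton poses from these.

```bash
cat > h.py <<'E'
import numpy as np
from workcell import bot
from scipy.optimize import least_squares
M={n:bot.camera_model(n) for n in("top","scene")}
def proj(n,P):
    m=M[n];p=(np.c_[np.atleast_2d(P),np.ones(len(np.atleast_2d(P)))]@np.linalg.inv(m["T"]).T)[:,:3]
    s=p[:,:2]/p[:,2:];s=s*(1+m["k1"]*(s**2).sum(1,keepdims=True))
    return s@np.array(m["K"])[:2,:2].T+np.array(m["K"])[:2,2]
def d2w(q,P):
    P=np.atleast_2d(P)/1000.;c,s=np.cos(q[2]),np.sin(q[2])
    return np.c_[q[0]+c*P[:,0]-s*P[:,1],q[1]+s*P[:,0]+c*P[:,1],P[:,2]]
tc=lambda a:(np.array(a)+.5)/6-.5+[230,160]
sc=lambda a:(np.array(a)+.5)/7-.5+[215,175]
E
python3 - <<'E'
from h import *
Dt=[[37,56,44.8],[-117,56,44.8],[46,-61,27],[-118,-61,23]];It=tc([[66,145],[167,525],[340,60],[452,450]])
Ds=[[37,56,44.8],[-117,56,44.8],[-118,-61,23]];Is=sc([[42,208],[432,424],[638,270]])
f=lambda q:np.r_[(proj("top",d2w(q,Dt))-It).ravel(),(proj("scene",d2w(q,Ds))-Is).ravel()]
r=least_squares(f,[.4,0,-.2]);q=r.x;print(q,np.round(r.fun,1))
It=tc([[258,250],[365,222],[402,330],[290,362]])
def g(c):
    P=[[c[0]+a,c[1]+b,33] for a,b in((23,23),(23,-23),(-23,-23),(-23,23))]
    return (proj("top",d2w(q,P))-It).ravel()
r=least_squares(g,[-60,-30]);print(r.x,np.round(r.fun,1))
print(d2w(q,[[-60,-30.5,14],[-60,38,43],[0,0,0],[15,-30.5,14]]),np.degrees(q[2]))
o=bot.get_obs();print(o["clock"])
E
```

```text
[0.595611   0.00955231 0.27447921] [-0.8 -0.2 -0.4  0.5  0.3 -1.1  0.1  0.5 -0.2 -0.3 -0.   0.2  1.  -0.6]
[-44.4384852  -30.20871901] [-0.2 -0.1  0.8 -0.4 -0.1  0.4 -0.4  0.1]
[[ 0.5461239  -0.03606871  0.014     ]
 [ 0.52755727  0.0298671   0.043     ]
 [ 0.595611    0.00955231  0.        ]
 [ 0.61831639 -0.01574028  0.014     ]] 15.726500210677024
0.2
```

```bash
python3 -m jog '[[[0.02,0.03,0,0,0,0.5,80],[0.05,0.06,0,0,0,1,80],[0.075,0.09,0,0,0,1.9,80],[0.1,0.12,0,0,0,1.9,80],[0.125,0.15,0,0,0,1.9,80],[0.15,0.18,0,0,0,1.9,80],[0.175,0.21,0,0,0,1.9,80],[0.2,0.24,0,0,0,1.9,80],[0.22,0.265,0,0,0,1.9,80],[0.22,0.265,0,0,0,1.9,80]]]'; python3 -c "
from workcell import bot;print(bot.tip_extent,bot.get_obs()['eef_pos'])"
```

```text
clock: 1.03
eef_pos: [0.3425, -0.2165, 0.2011]
tool_rot: [0.99, 0.141, 0.001, -0.001]
ft_force: [-1.2, -0.9, 0.3]
grip_width: 0.0584
0.008 [ 0.34246809 -0.21651975  0.20109744]
```

```bash
python3 -m jog '[[[0.023,0.028,0,0,0,-0.3,80],[0.046,0.056,0,0,0,-0.3,80],[0.07,0.085,0,0,0,-0.3,80],[0.094,0.115,-0.01,0,0,-0.3,80],[0.118,0.144,-0.03,0,0,-0.3,80],[0.142,0.173,-0.06,0,0,-0.3,80],[0.16,0.196,-0.085,0,0,-0.3,80],[0.173,0.2115,-0.105,0,0,-0.3,80],[0.173,0.2115,-0.105,0,0,-0.3,80],[0.173,0.2115,-0.105,0,0,-0.3,80]]]'
python3 - <<'E'
from h import *
import cv2
q=[0.595611,0.00955231,0.27447921]
o=bot.get_obs();p=o["eef_pos"];c,s=np.cos(q[2]),np.sin(q[2]);d=p[:2]-q[:2]
print("dock xy",(c*d[0]+s*d[1])*1e3,(-s*d[0]+c*d[1])*1e3,p[2],o["ft_force"],np.degrees(2*np.arctan2(o["tool_rot"][1],o["tool_rot"][0])))
cv2.imwrite("pics/s1.png",np.clip(1.5*cv2.resize(bot.camera("scene")[130:260,190:350],None,fx=4.6,fy=4.6,interpolation=cv2.INTER_CUBIC),0,255).astype('uint8'))
E
```

```text
clock: 1.87
eef_pos: [0.5114, -0.0086, 0.0941]
tool_rot: [0.991, 0.135, -0.002, -0.0]
ft_force: [0.3, -0.5, 1.3]
grip_width: 0.0585
dock xy -86.00803268977543 5.36532701558022 0.09407220096663188 [ 0.3373495  -0.47311942  1.33622741] 15.560557035129722
```

View pics/s1.png

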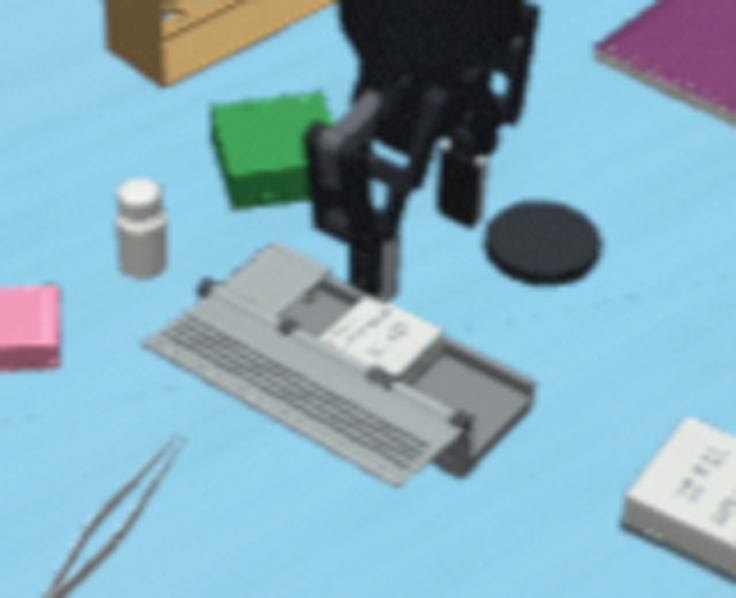

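The fingers are above the dock: left fingertip at (370,290) over the lever side, right fingertip at (462,220) over the lane. The scene is undisturbed, so I lower to find contact with the lever.

```bash
python3 -m jog '[[[0.001,0,-0.015,0,0,0,80],[0.001,0,-0.03,0,0,0,80],[0.001,0,-0.036,0,0,0,80],[0.001,0,-0.036,0,0,0,80]]]'; python3 -m jog '[[[0,0,-0.004,0,0,0,80],[0,0,-0.008,0,0,0,80],[0,0,-0.008,0,0,0,80]]]';python3 -m jog '[[[0,0,-0.004,0,0,0,80],[0,0,-0.008,0,0,0,80],[0,0,-0.008,0,0,0,80]]]'
```

```text
clock: 2.25
eef_pos: [0.5126, -0.0102, 0.06]
tool_rot: [0.991, 0.133, -0.001, 0.0]
ft_force: [0.5, 0.2, 0.3]
grip_width: 0.0589
clock: 2.5
eef_pos: [0.5138, -0.0093, 0.0523]
tool_rot: [0.991, 0.134, 0.0, 0.0]
ft_force: [0.5, 0.3, -0.4]
grip_width: 0.0587
clock: 2.75
eef_pos: [0.5132, -0.0089, 0.0434]
tool_rot: [0.991, 0.135, -0.001, -0.0]
ft_force: [0.6, -0.1, -0.1]
grip_width: 0.0586
```

```bash
for i in 1 2 3; do python3 -m jog '[[[0,0,-0.003,0,0,0,80],[0,0,-0.003,0,0,0,80]]]' | grep -E "pos|force"; done
```

```text
eef_pos: [0.5134, -0.0089, 0.0406]
ft_force: [-0.1, -0.5, 0.1]
eef_pos: [0.5134, -0.0089, 0.0376]
ft_force: [-0.2, 0.5, 0.6]
eef_pos: [0.5134, -0.0089, 0.0346]
ft_force: [0.6, 0.4, 0.5]
```

Run:
```python
from h import *
import cv2
cv2.imwrite("pics/s2.png",np.clip(1.6*cv2.resize(bot.camera("scene")[150:250,210:320],None,fx=6,fy=6,interpolation=cv2.INTER_CUBIC),0,255).astype('uint8'))
```

```text
(no output)
```

View pics/s2.png

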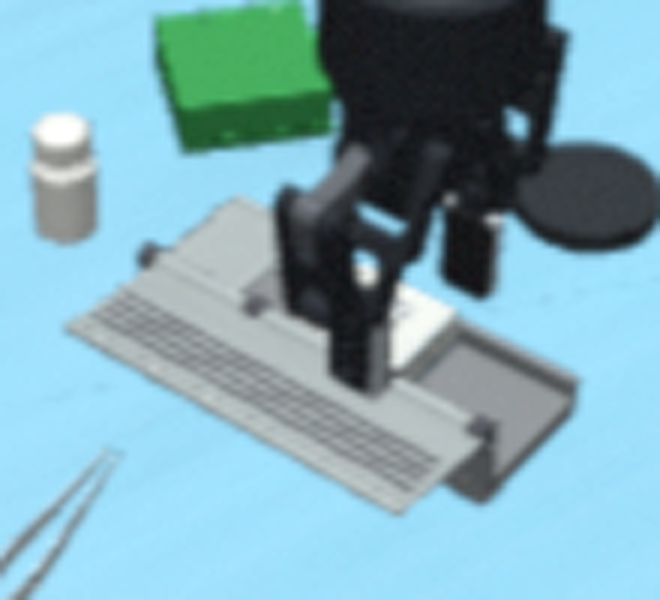

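The left fingertip bottom is at crop (358,392) and the right at (470,295). No lever motion shows, so I check the tip heights against projections.

Run:
```python
from h import *
q=[0.595611,0.00955231,0.27447921]
px=lambda P:np.round((proj("scene",P)-[210,150]+.5)*6-.5)
p=bot.get_obs()["eef_pos"];print(p)
c,s=np.cos(q[2]),np.sin(q[2]);X=np.array([c,s,0]);Y=np.array([-s,c,0])
for dz in(.008,0,-.01,-.02,-.03):
  print(dz,[px(p+Y*k+X*a-[0,0,dz])[0] for k,a in((.0365,0),(.0365,-.011),(.0365,.011),(-.0365,-.011),(-.0365,.011))])
```

```text
[ 0.51345343 -0.00894163  0.03477943]
0.008 [array([348., 484.]), array([373., 497.]), array([324., 470.]), array([489., 386.]), array([441., 361.])]
0 [array([349., 468.]), array([374., 482.]), array([324., 454.]), array([491., 370.]), array([442., 345.])]
-0.01 [array([350., 448.]), array([375., 462.]), array([325., 435.]), array([492., 351.]), array([443., 326.])]
-0.02 [array([350., 428.]), array([376., 442.]), array([325., 415.]), array([494., 331.]), array([445., 306.])]
-0.03 [array([351., 408.]), array([377., 422.]), array([326., 394.]), array([496., 311.]), array([446., 286.])]
```

The fingertips look about 40 mm higher than my calculation says, so I cross-check with the top camera.

Run:
```python
from h import *
import cv2
p=bot.get_obs();print(p["joint_pos"],p["eef_pos"])
q=[0.595611,0.00955231,0.27447921]
im=np.clip(2.*bot.camera("top").astype(float),0,255).astype('uint8')
c,s=np.cos(q[2]),np.sin(q[2]);X=np.array([c,s,0]);Y=np.array([-s,c,0])
big=cv2.resize(im[150:260,215:335],None,fx=5,fy=5,interpolation=cv2.INTER_CUBIC)
e=p["eef_pos"]
for z in(0,.04,.1):
  for k in(.0365,-.0365):
    u=(proj("top",e+Y*k+[0,0,z])[0]-[215,150]+.5)*5-.5;print(z,k,u)
cv2.imwrite("pics/t2.png",big)
```

```text
[-1.74151106e-02  4.02500017e-01 -2.29281089e-01  9.39657476e-01
  3.37531195e-06  2.85445338e+00] [ 0.51345343 -0.00894163  0.03477943]
0 0.0365 [224.59542012 413.3397158 ]
0 -0.0365 [375.55160131 372.51510379]
0.04 0.0365 [225.69129184 408.79111026]
0.04 -0.0365 [382.06468477 366.50387954]
0.1 0.0365 [227.49179385 401.31697758]
0.1 -0.0365 [392.75951886 356.62967276]
```

View pics/t2.png

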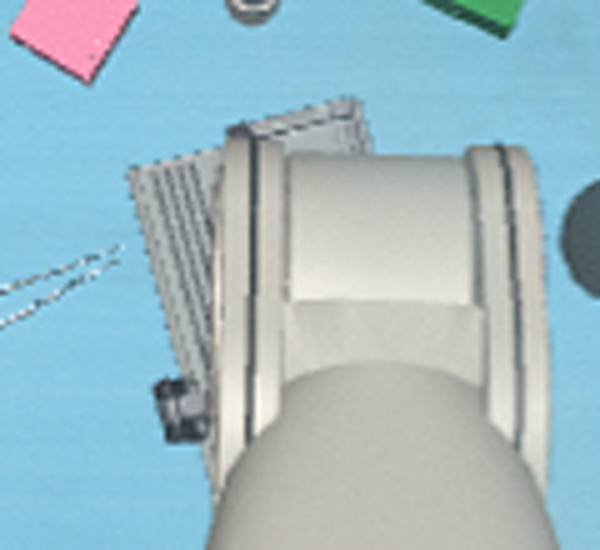

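The knuckle of the left finger is visible at (180,410) in the top view and at about (295,205) in the scene crop. I triangulate these two.

Run:
```python
from h import *
q=[0.595611,0.00955231,0.27447921]
c,s=np.cos(q[2]),np.sin(q[2])
def dock(P):
    d=P[:2]-q[:2];return np.round([(c*d[0]+s*d[1])*1e3,(-s*d[0]+c*d[1])*1e3,P[2]*1e3])
e=bot.get_obs()["eef_pos"];print("tcp",dock(e))
for t,sn in(((180,405),(295,200)),((182,410),(300,255)),((180,410),(305,320))):
    a=(np.array(t)+.5)/5-.5+[215,150];b=(np.array(sn)+.5)/6-.5+[210,150]
    r=least_squares(lambda P:np.r_[proj("top",P)[0]-a,proj("scene",P)[0]-b],[.5,0,.05])
    print(dock(r.x),r.fun.round(1))
# tip on vertical through expected corner; free dock-y=+48 near corner
```

```text
tcp [-84.   4.  35.]
[-79.  63. 171.] [-1.4 -1.2  1.7  0.1]
[-81.  63. 148.] [-1.2 -1.1  1.5  0.1]
[-80.  62. 119.] [-0.5 -0.4  0.6  0. ]
```

Horizontally the gripper is where expected. Both the view and the missing contact force say the tips are still above the lever, so I go on down in small force-checked steps.

```bash
for i in 1 2 3 4; do python3 -m jog '[[[0,0,-0.003,0,0,0,80],[0,0,-0.003,0,0,0,80]]]' | grep -E "clock|pos|force"; done
```

```text
clock: 3.52
eef_pos: [0.5135, -0.0089, 0.0317]
ft_force: [0.0, 0.4, -0.7]
clock: 3.68
eef_pos: [0.5134, -0.009, 0.0286]
ft_force: [0.0, -0.1, -0.4]
clock: 3.85
eef_pos: [0.5134, -0.009, 0.0256]
ft_force: [-0.2, -0.0, 0.4]
clock: 4.02
eef_pos: [0.5134, -0.009, 0.0226]
ft_force: [0.3, -0.7, -0.2]
```

```bash
for i in 1 2 3 4; do python3 -m jog '[[[0,0,-0.003,0,0,0,80],[0,0,-0.003,0,0,0,80]]]' | grep -E "pos|force"; done
python3 - <<'E'
from h import *
import cv2
cv2.imwrite("pics/s3.png",np.clip(1.6*cv2.resize(bot.camera("scene")[150:250,210:320],None,fx=6,fy=6,interpolation=cv2.INTER_CUBIC),0,255).astype('uint8'))
E
```

```text
eef_pos: [0.5134, -0.0089, 0.0196]
ft_force: [0.2, -0.3, -0.2]
eef_pos: [0.5134, -0.0089, 0.0166]
ft_force: [-1.1, -0.1, -0.6]
eef_pos: [0.5134, -0.009, 0.0136]
ft_force: [0.2, 0.2, 0.5]
eef_pos: [0.5134, -0.0089, 0.0106]
ft_force: [-0.3, 0.4, 0.1]
```

View pics/s3.png

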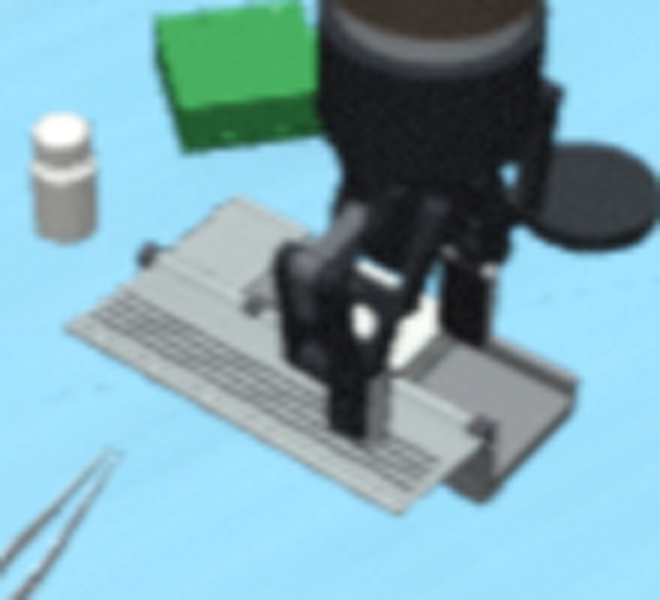

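The tips have come down evenly: left tip at (360,440) just above the lever lines, right tip at (470,340) above the lane behind the carton's near face. About 9 mm remains before lever contact.

```bash
for i in 1 2 3 4 5 6; do python3 -m jog '[[[0,0,-0.002,0,0,0,80],[0,0,-0.002,0,0,0,80],[0,0,-0.002,0,0,0,80]]]' | grep -E "pos|force"; done
```

```text
eef_pos: [0.5136, -0.0089, 0.009]
ft_force: [0.5, -0.5, -0.2]
eef_pos: [0.514, -0.0089, 0.0073]
ft_force: [0.5, 0.9, 1.1]
eef_pos: [0.5139, -0.0088, 0.0052]
ft_force: [0.2, 1.7, 1.5]
eef_pos: [0.5139, -0.0088, 0.0031]
ft_force: [0.4, 0.7, 2.3]
eef_pos: [0.5139, -0.0089, 0.0011]
ft_force: [-0.3, 1.3, 2.7]
eef_pos: [0.514, -0.009, -0.0009]
ft_force: [0.4, 0.6, 3.1]
```

```bash
for i in 1 2 3 ; do python3 -m jog '[[[0,0,-0.002,0,0,0,80],[0,0,-0.004,0,0,0,80],[0,0,-0.004,0,0,0,80]]]' | grep -E "pos|force"; done
python3 - <<'E'
from h import *
import cv2
cv2.imwrite("pics/s4.png",np.clip(1.6*cv2.resize(bot.camera("scene")[150:250,210:320],None,fx=6,fy=6,interpolation=cv2.INTER_CUBIC),0,255).astype('uint8'))
E
```

```text
eef_pos: [0.5141, -0.0095, -0.005]
ft_force: [0.8, -0.3, 4.9]
eef_pos: [0.514, -0.0095, -0.0089]
ft_force: [0.8, -0.3, 5.8]
eef_pos: [0.514, -0.0091, -0.0128]
ft_force: [-0.1, -0.7, 6.2]
```

View pics/s4.png

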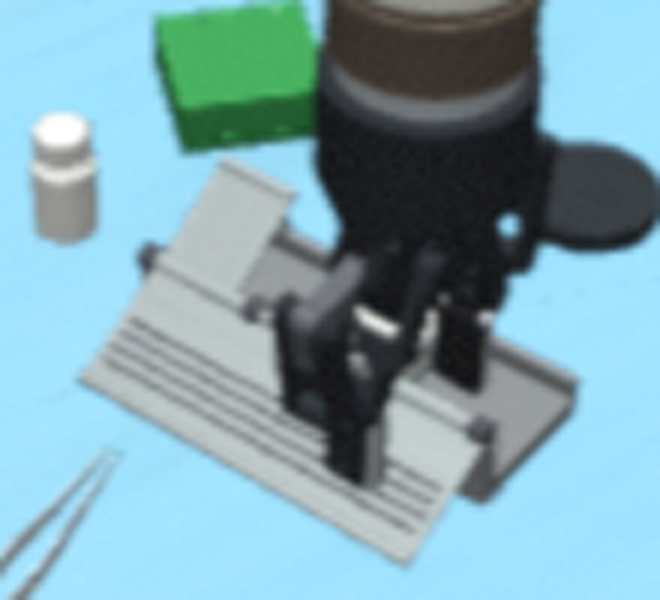

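The flap now stands well open, with its far edge at (225,160)-(295,195). The lever edge has dropped about 27 mm, which gives a flap angle of about 0.5 rad, and the right tip at (470,388) is down in the lane behind the carton. I press 2 mm more and start pushing.

```bash
python3 -m jog '[[[0,0,-0.002,0,0,0,80],[0.0029,0.0008,-0.002,0,0,0,80],[0.0058,0.0016,-0.002,0,0,0,80],[0.0087,0.0024,-0.002,0,0,0,80],[0.0115,0.0033,-0.002,0,0,0,80],[0.0144,0.0041,-0.002,0,0,0,80],[0.0173,0.0049,-0.002,0,0,0,80],[0.0193,0.0054,-0.002,0,0,0,80]]]'
python3 -m jog '[[[0.0029,0.0008,0,0,0,0,80],[0.0058,0.0016,0,0,0,0,80],[0.0087,0.0024,0,0,0,0,80],[0.0115,0.0033,0,0,0,0,80],[0.0144,0.0041,0,0,0,0,80],[0.0173,0.0049,0,0,0,0,80],[0.0193,0.0054,0,0,0,0,80]]]'
python3 - <<'E'
from h import *
import cv2
cv2.imwrite("pics/s5.png",np.clip(1.6*cv2.resize(bot.camera("scene")[150:250,210:320],None,fx=6,fy=6,interpolation=cv2.INTER_CUBIC),0,255).astype('uint8'))
E
```

```text
clock: 7.7
eef_pos: [0.5328, -0.0031, -0.0152]
tool_rot: [0.991, 0.135, -0.0, -0.0]
ft_force: [-3.9, 1.0, 4.8]
grip_width: 0.0586
clock: 8.28
eef_pos: [0.5528, 0.002, -0.0148]
tool_rot: [0.991, 0.134, 0.0, -0.0]
ft_force: [-3.8, 0.9, 3.6]
grip_width: 0.0588
```

View pics/s5.png

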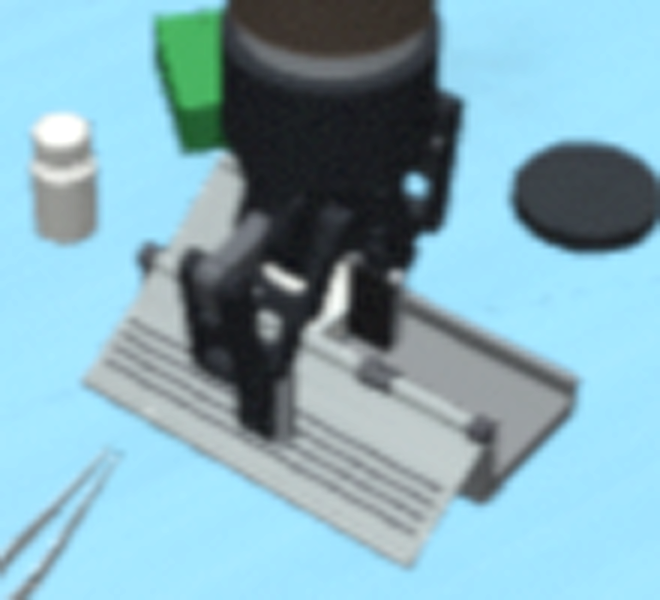

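The carton (white at (340,290)) is moving ahead of the right finger, and the flap is still open. I continue, slowing near the stop.

```bash
python3 -m jog '[[[0.0029,0.0008,0,0,0,0,80],[0.0058,0.0016,0,0,0,0,80],[0.0087,0.0024,0,0,0,0,80],[0.0115,0.0033,0,0,0,0,80],[0.0144,0.0041,0,0,0,0,80],[0.0173,0.0049,0,0,0,0,80],[0.0173,0.0049,0,0,0,0,80]]]'
for i in 1 2 3 ; do python3 -m jog '[[[0.001,0.0003,0,0,0,0,80],[0.0019,0.0005,0,0,0,0,80],[0.0019,0.0005,0,0,0,0,80]]]' | grep -E "pos|force"; done
python3 - <<'E'
from h import *
q=[0.595611,0.00955231,0.27447921];d=bot.get_obs()["eef_pos"][:2]-q[:2];c,s=np.cos(q[2]),np.sin(q[2]);print(c*d[0]+s*d[1],c*d[1]-s*d[0])
E
```

```text
clock: 8.92
eef_pos: [0.5706, 0.0071, -0.0148]
tool_rot: [0.991, 0.135, 0.001, -0.0]
ft_force: [-3.3, 2.2, 3.4]
grip_width: 0.0586
eef_pos: [0.5716, 0.0073, -0.0149]
ft_force: [-4.3, 1.5, 4.8]
eef_pos: [0.5736, 0.0078, -0.0149]
ft_force: [-5.0, 2.3, 4.1]
eef_pos: [0.5755, 0.0083, -0.0149]
ft_force: [-4.6, 1.5, 5.0]
-0.019675732426744478 0.004276527931375776
```

```bash
for i in 1 2 3 4; do python3 -m jog '[[[0.001,0.0003,0,0,0,0,80],[0.001,0.0003,0,0,0,0,80]]]' | grep -E "pos|force"; done
```

```text
eef_pos: [0.576, 0.0084, -0.015]
ft_force: [-5.3, 0.8, 4.8]
eef_pos: [0.576, 0.0084, -0.015]
ft_force: [-7.5, 1.0, 7.0]
eef_pos: [0.576, 0.0083, -0.0151]
ft_force: [-9.5, 0.1, 8.1]
eef_pos: [0.576, 0.0083, -0.0152]
ft_force: [-12.0, -0.9, 10.2]
```

The tool stalled at dock x = -19.2 mm, which is where the carton should be home, and the push force is rising. I back off with the lever still held, then lift.

```bash
python3 -m jog '[[[-0.004,-0.0011,0,0,0,0,80],[-0.007,-0.002,0,0,0,0,80],[-0.0106,-0.003,0,0,0,0,80],[-0.0106,-0.003,0,0,0,0,80]]]' | grep -E "pos|force"
python3 -m jog '[[[0,0,0.006,0,0,0,80],[0,0,0.012,0,0,0,80],[0,0,0.02,0,0,0,80],[0,0,0.03,0,0,0,80],[0,0,0.045,0,0,0,80],[0,0,0.065,0,0,0,80],[0,0,0.09,0,0,0,80],[0,0,0.115,0,0,0,80],[0,0,0.14,0,0,0,80],[0,0,0.14,0,0,0,80]]]'
python3 -m jog '[[[-0.02,-0.02,0.02,0,0,0,80],[-0.045,-0.045,0.03,0,0,0,80],[-0.07,-0.07,0.03,0,0,0,80],[-0.095,-0.095,0.03,0,0,0,80],[-0.12,-0.12,0.03,0,0,0,80],[-0.14,-0.145,0.03,0,0,0,80],[-0.16,-0.17,0.03,0,0,0,80],[-0.16,-0.2,0.03,0,0,0,80],[-0.16,-0.23,0.03,0,0,0,80],[-0.16,-0.23,0.03,0,0,0,80]]]'
python3 - <<'E'
from h import *
import cv2
f=lambda i:np.clip(1.6*cv2.resize(i,None,fx=4.5,fy=4.5,interpolation=cv2.INTER_CUBIC),0,255).astype('uint8')
t=f(bot.camera("top")[140:262,230:318]);s=f(bot.camera("scene")[140:262,215:303])
cv2.imwrite("pics/f.png",np.hstack([t,s]))
E
```

```text
eef_pos: [0.5722, 0.0069, -0.0134]
ft_force: [2.8, 4.2, 4.8]
clock: 11.5
eef_pos: [0.5718, 0.0054, 0.1312]
tool_rot: [0.991, 0.134, 0.004, 0.001]
ft_force: [0.1, 0.7, 1.4]
grip_width: 0.0583
clock: 12.33
eef_pos: [0.4078, -0.2285, 0.1553]
tool_rot: [0.991, 0.131, -0.0, 0.002]
ft_force: [0.4, 0.6, 1.0]
grip_width: 0.0591
```

View pics/f.png

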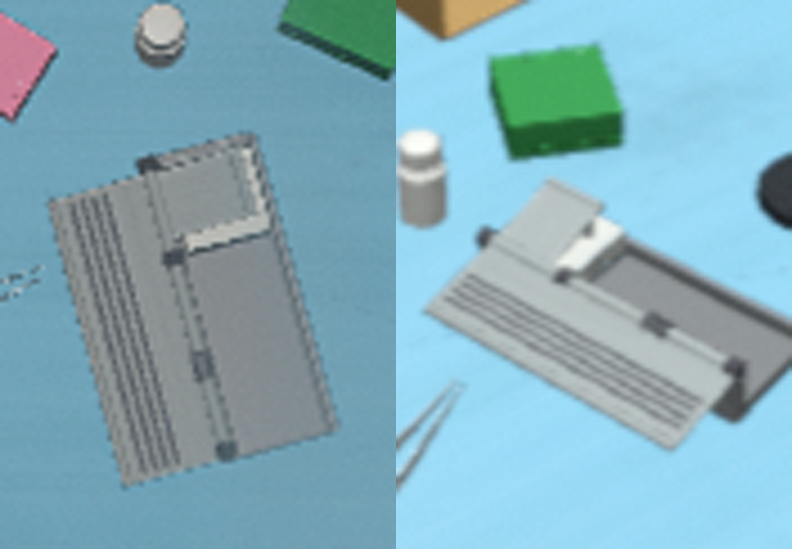

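The flap rests on the carton. Its near edge runs (187,250)-(268,230) in the left half, and the far-right corner touches the stop at (247,150). I check that edge numerically.

Run:
```python
from h import *
q=[0.595611,0.00955231,0.27447921]
for P in ([-8,-7.5,33],[-8,-53.5,33],[38,-53.5,33],[-8,-30.5,33]):
    print(P,(proj("top",d2w(q,P))[0]-[230,140]+.5)*4.5-.5,(proj("scene",d2w(q,P))[0]-[215,140]+.5)*4.5-.5+[396,0])
```

```text
[-8, -7.5, 33] [186.06395985 252.27660027] [572.10112669 277.80966158]
[-8, -53.5, 33] [270.67999593 229.65561846] [626.50451332 231.24565878]
[38, -53.5, 33] [247.17155418 146.08837576] [557.43908089 196.009226  ]
[-8, -30.5, 33] [228.42885855 240.95452713] [599.65755602 254.22381164]
```

The predicted home corners match the picture within about 0.5 px, roughly 1 mm. I hand the job in.

```bash
python3 -c "
from workcell import bot
print(bot.get_obs()['clock'],bot.job_done())"
```

```text
the job is handed in; nothing more can be done
12.4333 None
```

The carton is home in the dock with the flap down on it, and I handed the job in at 12.4 s. One fingertip held the lever down, with the flap at about 0.5 rad, while the other pushed the carton along the lane. It stalled against the end stop at a push force of about 12 N. I then backed off with the lever still held, lifted off and moved clear.

**Last checks:** in the top picture the carton's near and far corners match the computed home position within about 1 mm. The flap rests on the carton. The jar showed no movement, nor did the parts of the lid and forceps in the last picture.

**One disagreement:** the measured tool height did not fit the stated fingertip offset. The lever was touched with the tool reading about 8 mm, so the tips stood about 36 mm higher than the reading implied. I therefore judged the height from the contact force and the pictures.

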